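# Refit the cover of a motorcycle air-filter housing

### The arm

A 6-joint arm with a two-finger parallel gripper is mounted at the origin on the work surface. World frame = base frame: x ahead of the robot, y to its left, z up, the work surface at z = 0. Lengths are in mm, angles in rad, forces in N, time in s.
With the tool pointing down it reaches from about 275 to 750 mm from the base axis. Payload 10.2 kg.
Tool frame: the origin (TCP) lies at the very end of the fingers, on their centre line; the grasp point (between the pads) lies 19 mm behind it; z points along the fingers, y is the line along which they close (so a half turn about z gives the same grasp; the last joint's range is limited). The gripper opens to 85 mm and grips with 20 to 120 N. Pads are 22 mm wide; open, the fingers measure 114 mm over their backs; the gripper's body (76 mm by 85 mm) begins 54 mm behind the grasp point. The pads swing forward as they close: fully open they stand 13 mm farther back than shut.
Start: joints at [0.903, 0.313, 1.498, -0, 1.331, -0.223], TCP at [225.909, 473.916, 231.294] pointing down, gripper open.
Joint ranges: [-2.94, 2.94], [-0.97, 2.17], [0.19, 2.56], [-1.23, 4.37], [0.02, 3.11], [-2.88, 2.88]. Speed limits (rad/s): [2.39, 2.39, 3.01, 3.14, 3.14, 3.14].

### API

Orientations are given as a unit quaternion [w, x, y, z].
In Python, from rig import ctrl gives the robot as it stands.
- The arm moves only by the shell command python3 -m pendant 'ROWS' [FORCE]. ROWS is JSON, a list that holds one entry, the list of rows, each a list of 5 numbers: the shift along the tool's x, y, z normalised to -1 to 1, where 1 is 200 mm, then the turn about the tool's z normalised to -1 to 1, where 1 is pi rad, then the opening, from 0 (shut) to 1 (fully open). In form: [[[dx, dy, dz, spin, hand], ...]]. A call has 1 to 12 rows; each row is the pose to reach, as a shift and turn from the pose commanded when the call began, along the tool's axes at that moment, turning the shorter way round; what a row does not reach only later rows make up. A row lasts 1/10 s, in which the tool goes at most 50 mm and 8.59 degrees, less where a joint would pass 70% of its speed; a pose out of reach is approached as far as the arm can. A call with a number of a shift or a turn outside -1 to 1 is refused whole. A call with a gripper value outside its range is refused whole. The fingers move at their own pace and stop on an object; FORCE is the grip in N (left out, the last holds). Time passes only in rows, so rows that repeat a pose let the fingers close. It gives the time, the measured TCP pose, the force, the opening and the grip force at its end, in the units of the state.
- ctrl.sense(): the state, without advancing time (a new reading comes with each control period).
- ctrl.capture(name): name is "side" or "top" or "wrist"; returns (picture, depth): 384x512x3 uint8, blue, green, red; 384x512 float32, mm along the optical axis (not along the pixel's ray), 0 where there is no reading.
- ctrl.get_calibration(name): a dict with "K" (3x3 intrinsics, pixels), "origin" and "rotation" of the camera in the world. Camera axes: x right, y down, z forward; pixel columns grow to the right and rows downward; lengths in mm; the calibration is good to about 2 mm. A picture is of the moment at which its call begins: read the wrist's pose just before it. get_calibration takes no time and is no camera call; for the wrist camera it gives the pose at the moment of the call.
- ctrl.finish_job(): hands the job in; it is judged then, once.
The state is a dict: "time_s": time; "joints": joint angles; "dq": joint speeds; "tau": joint torques, N m; "eef_pos": TCP position; "ee_rot": TCP orientation; "force": force on the tool from outside, world axes, zero at the start; "wrist_torque": the same for the moment, N m; "grip_width": opening from 0.0 (shut) to 1.0 (fully open); "grip_force": force on a finger pad.
Only numpy, scipy, OpenCV 4.12 (cv2) and the standard library are available. Lean on these libraries where they do the work, as an engineer would, in place of code of your own. Each camera call takes 0.05 s, during which the arm holds its last target. There are 200 camera calls.

### The job

Put the cover back on the motorcycle's air-filter housing: hold it tilted, hook its two tongues into the two slots of the housing, and swing the other edge down under control, without letting it drop shut, until the cover lies flush on the rim all round. Then swing the steel latch up and fully over the cover's edge to lock it. Leave the other things on the bench where they are.

Things in the scene. Friction and masses are not known exactly. Their poses are not given: they have to be found in the camera images.
- airbox: Immovable black air-filter housing, an open-topped box with an orange filter in it, on an aluminium plate (230 x 150 x 8 mm). Origin on the bench under the box's centre; +x points to its slot side, -x to its latch. Box 176 (x) by 126 (y) mm outside, walls 5 mm, flat rim 80 mm above the bench; free inside down to 56 mm above it. Two rubber boots reach to y = -93 mm. Nothing on it rises over 93 mm.
- slot_a (a point): Middle of the slot at the housing's y = +35 mm, in the bright metal bracket across its end: x = 96.5 mm, 83.5 mm above the bench. Each slot is 26 mm wide. A lintel from x = 94 to 99 mm roofs it, underside 7 mm and top 13 mm above the rim. Below the lintel it is open right through and downward, so a tongue may dip outside the wall (the wall's outer face is x = 88 mm, its top the rim).
- slot_b (a point): The same for the slot at y = -35 mm.
- cover: Grey plastic cover, about 250 g, lying right way up. Origin at its centre, at the bottom of its lip; +x points to its tongues. Flange plate 180 (x) by 130 (y) by 5 mm, underside 8 mm above the origin: it rests on the rim. The lip below, 160 x 110 mm outside, goes inside the walls with 3 mm play. Fitted: axes as the housing's, origin 72 mm above the housing's. It is grasped by the scoop.
- cover_grip (a point): Centre of the black intake scoop on the cover, on its z axis, 30 mm above the cover's origin, near the centre of mass; axes as the cover's. The scoop is 100 mm long (x), 36 mm wide (y), straight-sided, and stands from 13 mm (top of the flange) to 47 mm above the cover's origin. Grip it from above across its 36 mm width.
- tongue_a (a point): End of the cover's tongue at y = +35 mm: x = 106 mm, 10.5 mm above the cover's origin. Both tongues are 18 mm wide, 4 mm thick and stick out 16 mm beyond the flange at its level. Fitted, the tongue is under the lintel with 2.5 mm play, this point 82.5 mm above the bench.
- tongue_b (a point): The same for the tongue at y = -35 mm.
- cover_front (a point): Middle of the cover's free edge opposite the tongues, at x = -90 mm, half-way up the flange (10.5 mm above the cover's origin). Fitted, it is 82.5 mm above the bench.
- latch (a joint): Angle of the steel latch on the housing's -x end (rad): 0 = upright and closed, its hook over the cover's edge (end stop); it grows as the latch leans outward, to 0.6. Its hinge is parallel to the housing's y axis at x = -97.5 mm, y = 0, 45 mm above the bench. It is stiff and stays where it is left; about 2 N at its top moves it. Push it closed from outside, following its arc: its top rises a little as it closes.
- latch_tip (a point): Top of the latch arm, 45 mm from its hinge, on its centre line. The arm is 34 mm wide (along y) and 3 mm thick; at its top a hook reaches 15 mm inward. Closed, the hook's underside is 2 mm above the fitted cover's flange.
- screwdriver: Bystander: yellow-handled screwdriver, 210 mm, lying on the bench.
- wrench: Bystander: steel wrench, 190 mm, lying on the bench.
- spraycan: Bystander: standing spray can, 60 mm across, 170 mm tall; origin at its foot.
- grease: Bystander: grease jar, 70 mm across, 60 mm tall; origin at its foot.
- carburettor: Bystander: carburettor, about 80 x 60 mm, 110 mm tall; origin at its foot.
- conefilter: Bystander: red cone air filter, 80 mm across, 84 mm tall; origin at its foot.
There are look-alikes about, which are no part of the job. What is meant by the cover is not brown or yellow, and is the larger of those in its own colour.

How it is judged:
By the outcome, as a careful person would: the job done as asked, in the order asked, and still so for the second after the job is handed in, with the robot touching nothing.
It also fails if it takes over 54 s, if anything falls off the work surface, if the arm or the gripper's body presses on something with over 40 N, if the wrist force passes 120 N, or if a joint passes its speed limit or range.

## Working session

There is one attempt and no reset: what is moved stays moved. The work goes in short steps, Python scripts to look and compute and a shell command to move; the robot and the scene stay as the last step left them, time stands still between calls to the robot, and variables do not carry over. Pictures are saved under pics/ and viewed, at most 10 in all, crops included, and the job is handed in when it is done.

```bash
ls; mkdir -p pics; cat > h.py <<'E'
import numpy as np, cv2
from rig import ctrl
def cap(n,f=None):
    c=ctrl.get_calibration(n); p,d=ctrl.capture(n)
    if f: cv2.imwrite('pics/'+f+'.png',p)
    np.savez('/tmp/'+n+'.npz',p=p,d=d,K=c['K'],o=c['origin'],R=c['rotation'])
    return p,d,np.array(c['K']),np.array(c['origin']),np.array(c['rotation'])
def load(n):
    z=np.load('/tmp/'+n+'.npz'); return z['p'],z['d'],z['K'],z['o'],z['R']
def cloud(d,K,o,R):
    v,u=np.indices(d.shape); P=np.stack([(u-K[0,2])/K[0,0]*d,(v-K[1,2])/K[1,1]*d,d],-1)
    return P@R.T+o
def ray(u,v,z,K,o,R):
    r=R@np.array([(u-K[0,2])/K[0,0],(v-K[1,2])/K[1,1],1]); return o+r*(z-o[2])/r[2]
E
python3 - <<'E'
from h import *
a=cap('top','top0'); b=cap('side','side0')
print(a[2],a[3],a[4],b[3]); print(ctrl.sense())
E
```

```text
pics
[[393.34489247   0.         259.88319286]
 [  0.         393.34489247 185.89903359]
 [  0.           0.           1.        ]] [ 286.76947142   -4.90499219 1256.80243986] [ 0.07117315 -0.67581721  0.72980348 -0.07478207] [ 208.16641638 -614.73839794  769.85441367]
{'time_s': 0.1, 'joints': array([ 9.02613085e-01,  3.13379927e-01,  1.49832482e+00, -3.80626942e-05,
        1.33099429e+00, -2.23409920e-01]), 'dq': array([-0.00045501,  0.00028662, -0.00234269, -0.00036316,  0.00093647,
       -0.00119967]), 'tau': array([ 3.00334090e-03, -4.12901509e+01, -2.60141838e+01, -1.72582295e-04,
        3.05559333e-03, -3.03758588e-05]), 'eef_pos': array([225.7694027 , 473.73535645, 230.81318705]), 'ee_rot': array([-2.21845348e-04,  2.20553683e-01,  9.75374680e-01, -5.07096239e-04]), 'force': array([-0.53887981, -0.14226214, -0.01328549]), 'wrist_torque': array([-0.0501999 , -0.06875867, -0.02112151]), 'grip_force': 0.0, 'grip_width': 1.0033930036141405}
```

View pics/top0.png

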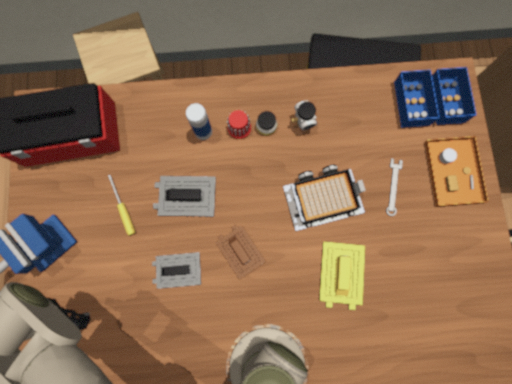

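View pics/side0.png

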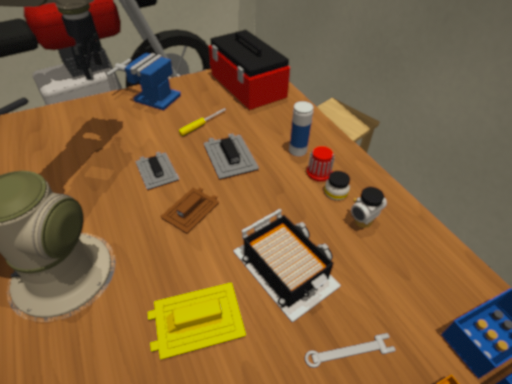

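The big grey cover is at about (187,196) in top, with its tongues on the left. The housing is at (326,197), with its bracket at the left end (290,205) and its latch at the right (361,185). Next I'll measure both roughly, then refine from the wrist camera.

```bash
python3 - <<'E'
from h import *
p,d,K,o,R=load('top'); C=cloud(d,K,o,R)
def rep(n,m,z):
    m=m.astype(np.uint8); k,l,s,c=cv2.connectedComponentsWithStats(m)
    i=1+np.argmax(s[1:,4]); P=C[l==i]; r=cv2.minAreaRect(P[:,:2].astype(np.float32)); print(n,s[i],r,P[:,2].min(),np.percentile(P[:,2],[10,50,95]))
v,u=np.indices(d.shape)
reg=(u>148)&(u<222)&(v>168)&(v<224); rep('cover',reg&(C[...,2]>5)&(C[...,2]<70),0)
reg=(u>275)&(u<372)&(v>160)&(v<235); rep('box',reg&(C[...,2]>65)&(C[...,2]<120),0)
for n,(a,b) in dict(scoop=(184,195),cov=(208,185),boxrim=(302,213),latch=(361,185),brk=(290,205),can=(198,115),filt=(326,197)).items(): print(n,C[b,a])
c=ctrl.get_calibration('wrist'); s=ctrl.sense(); print(c['K'][0][0],np.array(c['origin'])-s['eef_pos'],c['rotation'])
w=cap('wrist','w0')
E
```

```text
Traceback (most recent call last):
  File "h.py", line 12, in cloud
    return P@R.T+o
           ~^~~~
ValueError: matmul: Input operand 1 has a mismatch in its core dimension 0, with gufunc signature (n?,k),(k,m?)->(n?,m?) (size 4 is different from 3)
```

```bash
sed -i 's/^from rig.*/&\nfrom scipy.spatial.transform import Rotation as Ro\ndef q2R(q): return Ro.from_quat(np.array(q)[[1,2,3,0]]).as_matrix()/' h.py
sed -i "s/np.array(c\['rotation'\])/q2R(c['rotation'])/; s/z\['R'\]/q2R(z['R'])/" h.py
cat > m0.py <<'E'
from h import *
p,d,K,o,R=load('top'); C=cloud(d,K,o,R)
def rep(n,m,z):
    m=m.astype(np.uint8); k,l,s,c=cv2.connectedComponentsWithStats(m)
    i=1+np.argmax(s[1:,4]); P=C[l==i]; r=cv2.minAreaRect(P[:,:2].astype(np.float32)); print(n,s[i],r,P[:,2].min(),np.percentile(P[:,2],[10,50,95]))
v,u=np.indices(d.shape)
reg=(u>148)&(u<222)&(v>168)&(v<224); rep('cover',reg&(C[...,2]>5)&(C[...,2]<70),0)
reg=(u>275)&(u<372)&(v>160)&(v<235); rep('box',reg&(C[...,2]>65)&(C[...,2]<120),0)
for n,(a,b) in dict(scoop=(184,195),cov=(208,185),boxrim=(302,213),latch=(361,185),brk=(290,205),can=(198,115),filt=(326,197)).items(): print(n,C[b,a])
c=ctrl.get_calibration('wrist'); s=ctrl.sense(); print(c['K'][0][0],np.array(c['origin'])-s['eef_pos'],c['rotation'])
w=cap('wrist','w0')
E
python3 m0.py
```

```text
cover [ 153  175   63   41 2263] ((537.3380126953125, 224.61244201660156), (198.034423828125, 133.1703338623047), 85.79077911376953) 5.071701012340782 [ 9.47721491 13.48032416 47.16682184]
box [290 168  71  54 554] ((490.52679443359375, -213.68252563476562), (130.93214416503906, 190.6339111328125), 9.783926963806152) 65.01156625899898 [69.77732017 78.48963448 92.57550889]
scoop [529.10091052 217.77866697  48.51390389]
cov [562.3821724  145.27681338  16.39193082]
boxrim [ 440.47719994 -140.77928206   78.48540094]
latch [ 510.80307338 -326.7593646    87.43765066]
brk [ 478.49322429 -113.11314013    7.26368856]
can [740.43281415 145.59379861 169.91469501]
filt [ 487.8720298  -222.92077741   53.28081083]
343.9460837325507 [-66.20432926  31.06043396 142.91402716] [0.12475192 0.83633989 0.52806447 0.07823341]
```

```bash
cat > go.py <<'E'
# go.py x y z yaw_deg(tool x): print normalised row numbers from the present pose
import sys; from h import *
s=ctrl.sense(); R=q2R(s['ee_rot']); t=list(map(float,sys.argv[1:]))
yaw=np.degrees(np.arctan2(R[1,0],R[0,0])); D=R.T@(np.array(t[:3])-s['eef_pos'])/200
dy=(t[3]-yaw+180)%360-180
print('row',D.round(4),'spin',round(-dy/180,4),'| yaw',yaw.round(2),'pos',s['eef_pos'].round(1),'F',s['force'].round(1),'M',s['wrist_torque'].round(2),'w',round(s['grip_width'],3),'t',s['time_s'],'tilt',np.degrees(np.arccos(-R[2,2])).round(2))
E
python3 go.py 380 350 231 120; python3 -c "
from h import *
c=ctrl.get_calibration('wrist');print(q2R(c['rotation']))"
```

```text
row [-9.623e-01 -2.268e-01 -6.000e-04] spin 0.1918 | yaw 154.52 pos [225.8 473.8 230.9] F [-0.9  0.3 -0.5] M [-0.03 -0.03 -0.03] w 0.999 t 0.15 tilt 0.05
[[ 4.30054686e-01  8.63729568e-01  2.62724572e-01]
 [ 9.02802558e-01 -4.11212252e-01 -1.25904822e-01]
 [-7.12154555e-04  2.91334375e-01 -9.56621019e-01]]
```

```bash
python3 -m pendant '[[[-0.96,-0.227,0,0.19,1],[-0.96,-0.227,0,0.19,1],[-0.96,-0.227,0,0.19,1],[-0.96,-0.227,0,0.19,1],[-0.96,-0.227,0,0.19,1],[-0.96,-0.227,0,0.19,1]]]'; python3 go.py 537 200 235 86
```

```text
time_s: 0.75
eef_pos: [380.0, 349.8, 231.0]
ee_rot: [-0.0, 0.498, 0.867, -0.0]
force: [0.2, 0.4, 0.8]
grip_width: 0.993
grip_force: 0.0
row [-1.0425  0.3006 -0.0206] spin 0.1903 | yaw 120.26 pos [380.  349.8 231. ] F [0.2 0.4 0.8] M [ 0.01  0.04 -0.02] w 0.993 t 0.75 tilt 0.05
```

```bash
python3 -m pendant '[[[-1,0.3,-0.02,0.19,1],[-1,0.3,-0.02,0.19,1],[-1,0.3,-0.02,0.19,1],[-1,0.3,-0.02,0.19,1],[-1,0.3,-0.02,0.19,1],[-1,0.3,-0.02,0.19,1],[-1,0.3,-0.02,0.19,1]]]'
cat > mc.py <<'E'
from h import *
p,d,K,o,R=cap('wrist','w1'); C=cloud(d,K,o,R)
print(ctrl.sense()['eef_pos'])
Z=C[...,2]; m=((Z>5)&(Z<70)&(d>0)&(np.hypot(C[...,0]-537,C[...,1]-220)<130)).astype(np.uint8)
k,l,s,c=cv2.connectedComponentsWithStats(m); i=1+np.argmax(s[1:,4]); P=C[l==i]; print(s[i])
for n,lo,hi in (('flange',9,18),('scoop',35,60)):
    q=P[(P[:,2]>lo)&(P[:,2]<hi)]; print(n,np.median(q[:,2]),cv2.minAreaRect(q[:,:2].astype(np.float32)))
E
python3 mc.py
```

```text
time_s: 1.45
eef_pos: [531.3, 209.5, 235.2]
ee_rot: [-0.0, 0.73, 0.684, -0.0]
force: [-0.2, 0.7, -0.4]
grip_width: 1.001
grip_force: 0.0
[531.21158119 209.67668565 235.3981385 ]
[  204    46   130   187 20808]
flange 13.56738388839787 ((538.2694702148438, 223.71841430664062), (196.03677368164062, 130.18414306640625), 84.66357421875)
scoop 47.22995430682607 ((537.436767578125, 215.29214477539062), (101.07318878173828, 35.943668365478516), 84.66920471191406)
```

View pics/w1.png

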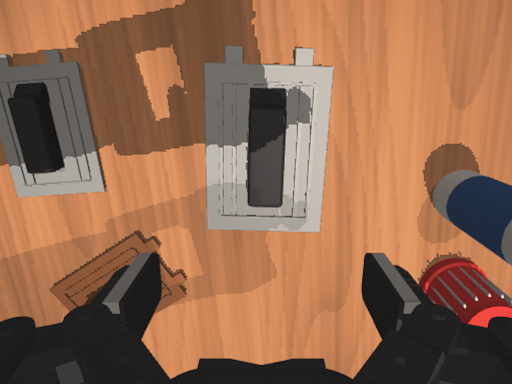

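The wrist view shows the cover, tongues at (235,55) and (304,57). Its scoop centre is (537.4, 215.4) with yaw 84.7°, and the sizes match (196×130 mm, scoop 101×36 mm).

```bash
python3 go.py 537.4 215.4 19 84.66
```

```text
row [0.0303 0.0294 1.082 ] spin 0.0092 | yaw 86.32 pos [531.2 209.7 235.4] F [-0.1  0.5 -0.2] M [-0.03 -0.01 -0.02] w 1.002 t 1.5 tilt 0.02
```

```bash
python3 -m pendant '[[[0.03,0.029,0.25,0.009,1],[0.03,0.029,0.5,0.009,1],[0.03,0.029,0.7,0.009,1],[0.03,0.029,0.8,0.009,1],[0.03,0.029,0.8,0.009,1]]]' 40; python3 go.py 537.4 215.4 19 84.66
```

```text
time_s: 2.0
eef_pos: [536.2, 214.7, 72.9]
ee_rot: [-0.002, 0.739, 0.673, -0.002]
force: [-1.2, -0.8, 0.4]
grip_width: 0.997
grip_force: 0.0
row [0.0044 0.0072 0.2693] spin -0.0 | yaw 84.66 pos [536.2 214.7  72.9] F [-1.2 -0.8  0.4] M [-0.01  0.    0.01] w 0.997 t 2.0 tilt 0.31
```

```bash
python3 -m pendant '[[[0.003,0.006,0.15,0,1],[0.003,0.006,0.27,0,1],[0.003,0.006,0.27,0,1],[0.003,0.006,0.27,0,0.4],[0.003,0.006,0.27,0,0.3],[0.003,0.006,0.27,0,0.3],[0.003,0.006,0.27,0,0.3],[0.003,0.006,0.27,0,0.3],[0.003,0.006,0.27,0,0.3]]]' 40; python3 go.py 537.4 215.4 19 84.66
```

```text
time_s: 2.9
eef_pos: [540.2, 214.3, 22.7]
ee_rot: [0.0, 0.74, 0.672, 0.001]
force: [-3.1, 0.4, 6.5]
grip_width: 0.416
grip_force: 41.6
row [ 0.0043 -0.0147  0.0183] spin -0.0009 | yaw 84.51 pos [540.2 214.3  22.7] F [-3.1  0.4  6.5] M [0.06 0.52 0.04] w 0.416 t 2.9 tilt 0.07
```

Gripped, but I need a clean wrist view of the housing before carrying the cover. I'll release it and look first.

```bash
python3 -m pendant '[[[0,0,0,0,1],[0,0,0,0,1],[0,0,0,0,1],[0,0,-0.2,0,1],[0,0,-0.45,0,1],[0,0,-0.7,0,1],[-0.2,0,-0.95,0,1],[-0.45,0,-1,0,1],[-0.7,0,-1,0,1],[-0.95,0,-1,0,1],[-1,0,-1,0,1]]]'; python3 go.py 495 -215 240 100
```

```text
time_s: 4.0
eef_pos: [520.2, 11.6, 221.6]
ee_rot: [0.0, 0.741, 0.671, -0.0]
force: [-0.2, 0.9, -0.1]
grip_width: 0.998
grip_force: 0.0
row [-1.14   -0.0135 -0.091 ] spin -0.0871 | yaw 84.33 pos [520.2  11.6 221.6] F [-0.2  0.9 -0.1] M [ 0.   -0.05 -0.02] w 0.998 t 4.0 tilt 0.05
```

```bash
python3 -m pendant '[[[-0.25,0,-0.1,-0.04,1],[-0.5,0,-0.2,-0.087,1],[-0.75,0,-0.25,-0.087,1],[-1,0,-0.25,-0.087,1]]]'; python3 -m pendant '[[[-0.25,-0.05,0,0,1],[-0.4,-0.05,0,0,1],[-0.4,-0.05,0,0,1],[-0.4,-0.05,0,0,1]]]'
cat > mb.py <<'E'
from h import *
p,d,K,o,R=cap('wrist','w2'); C=cloud(d,K,o,R)
Z=C[...,2]; m=((Z>60)&(Z<110)&(d>0)&(np.hypot(C[...,0]-490,C[...,1]+214)<150)).astype(np.uint8)
k,l,s,c=cv2.connectedComponentsWithStats(m); i=1+np.argmax(s[1:,4]); P=C[l==i]; print(s[i])
for n,lo,hi in (('rim',76,83),('high',84,100)):
    q=P[(P[:,2]>lo)&(P[:,2]<hi)]; print(n,len(q),np.median(q[:,2]),cv2.minAreaRect(q[:,:2].astype(np.float32)))
g=((Z>-20)&(Z<20)&(np.hypot(C[...,0]-490,C[...,1]+214)<150)); 
E
python3 mb.py
```

```text
time_s: 4.4
eef_pos: [502.5, -174.2, 272.4]
ee_rot: [0.001, 0.641, 0.767, 0.0]
force: [1.0, 0.8, -1.1]
grip_width: 1.002
grip_force: 0.0
time_s: 4.8
eef_pos: [506.7, -253.0, 270.4]
ee_rot: [-0.0, 0.642, 0.767, 0.0]
force: [-0.1, 0.2, 0.6]
grip_width: 0.998
grip_force: 0.0
[ 180   17  167  203 8328]
rim 3736 80.14194513288524 ((492.25164794921875, -219.7775421142578), (126.27375793457031, 183.88259887695312), 10.389369010925293)
high 1066 93.08586263407781 ((475.55633544921875, -128.40760803222656), (115.90826416015625, 5.671017169952393), 10.526213645935059)
```

View pics/w2.png

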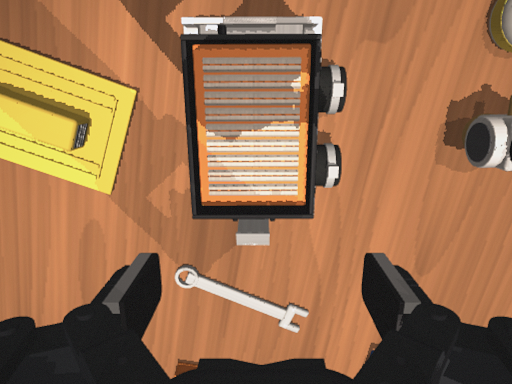

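The housing is seen bracket up at about (252,25) and latch at (253,235). The lintel is 93 mm high and 116×5.7 mm, and the rim is 80 mm, which agrees with the given sizes. So the origin is about (493.1, -223.4) with yaw 100.5°. Next is the latch angle, from the same picture.

```bash
cat > fr.py <<'E'
from h import *
y=np.radians(100.45); H0=np.array([493.1,-223.4,0]); Hx=np.array([np.cos(y),np.sin(y),0]); Hy=np.array([-np.sin(y),np.cos(y),0])
RH=np.stack([Hx,Hy,[0,0,1]],1)
E
python3 - <<'E'
from fr import *
p,d,K,o,R=load('wrist'); C=cloud(d,K,o,R); Q=(C-H0)@RH; Q=Q[(d>0)]
L=Q[(Q[:,0]<-89)&(Q[:,0]>-140)&(abs(Q[:,1])<25)&(Q[:,2]>30)]
print(len(L),L.min(0),L.max(0))
for a in range(-130,-89,4):
    q=L[(L[:,0]>=a)&(L[:,0]<a+4)]
    if len(q): print(a,len(q),q[:,2].min().round(1),np.median(q[:,2]).round(1),q[:,2].max().round(1),q[:,1].min().round(1),q[:,1].max().round(1))
rim=Q[(abs(Q[:,2]-80)<2.5)&(abs(Q[:,0])<92)&(abs(Q[:,1])<66)]
for s in (1,-1):
  for lo in (-60,0,50):
    e=rim[(rim[:,1]*s>50)&(abs(rim[:,0]-lo)<15)]; print('ywall',s,lo,e[:,1].min().round(1),e[:,1].max().round(1))
e=rim[(rim[:,0]<-75)&(abs(rim[:,1])<40)]; print('xwall-',e[:,0].min(),e[:,0].max())
e=rim[(rim[:,0]>75)&(abs(rim[:,1])<40)]; print('xwall+',e[:,0].min(),e[:,0].max())
e=Q[(Q[:,2]>90)&(Q[:,0]>85)&(Q[:,0]<105)]; print('lintel',e.min(0),e.max(0))
E
python3 go.py 530 20 250 84.6
```

```text
880 [-114.32949268  -22.68520769   50.49435177] [-97.1547526   23.5487609   93.90255456]
-118 6 86.2 86.6 87.0 -6.9 9.7
-114 91 85.8 87.9 89.9 -16.3 17.0
-110 99 87.6 89.5 91.4 -16.2 16.7
-106 289 60.2 69.9 92.7 -16.2 17.5
-102 373 50.5 60.4 93.9 -22.7 23.5
-98 22 53.5 90.8 93.0 -16.2 15.3
ywall 1 -60 58.2 63.4
ywall 1 0 57.9 63.3
ywall 1 50 57.8 63.2
ywall -1 -60 -62.6 -57.4
ywall -1 0 -62.8 -57.7
ywall -1 50 -63.0 -57.7
xwall- -88.19086782383891 -82.14074887024846
xwall+ 82.84208549854529 88.4190467176316
lintel [ 93.81860733 -57.9343667   90.00670837] [99.46251176 57.8099667  95.88347019]
row [1.3194 0.354  0.104 ] spin 0.0865 | yaw 100.17 pos [ 506.9 -252.2  270.7] F [0.7 0.7 0.7] M [ 0.   -0.02 -0.01] w 1.002 t 4.85 tilt 0.02
```

```bash
sed -i 's/100.45/100.3/; s/493.1,/492.9,/' fr.py; python3 -m pendant '[[[0.25,0.1,0,0.04,1],[0.5,0.2,0,0.087,1],[0.75,0.3,0.05,0.087,1],[1,0.35,0.1,0.087,1],[1,0.35,0.1,0.087,1]]]'; python3 -m pendant '[[[0.25,0,0,0,1],[0.5,0,0,0,1],[0.75,0,0.05,0,1],[1,0,0.1,0,1],[1,0,0.1,0,1],[1,0,0.1,0,1]]]'; sed -i "s/'w1'/None/" mc.py; python3 mc.py; python3 go.py 540 215 120 84.66
```

```text
time_s: 5.35
eef_pos: [539.9, -38.3, 250.4]
ee_rot: [-0.001, 0.738, 0.674, 0.0]
force: [-0.1, -0.1, 0.4]
grip_width: 1.001
grip_force: 0.0
time_s: 5.95
eef_pos: [558.9, 157.3, 230.8]
ee_rot: [-0.0, 0.739, 0.674, -0.0]
force: [-0.2, -1.0, -0.4]
grip_width: 0.999
grip_force: 0.0
[559.28410305 155.94519509 231.07051502]
[  168     0   138   191 23656]
flange 13.559632171802491 ((541.8661499023438, 218.91807556152344), (186.3341064453125, 130.35198974609375), 84.67897033691406)
scoop 47.189755039792146 ((541.3812255859375, 215.38638305664062), (99.76815032958984, 36.00743865966797), 84.42193603515625)
row [ 0.285  -0.124   0.5552] spin -0.0004 | yaw 84.58 pos [559.3 155.9 231.1] F [0.1 0.3 0.1] M [-0.03 -0.05 -0.05] w 0.999 t 6.0 tilt 0.02
```

```bash
python3 -m pendant '[[[0.28,-0.12,0.25,0,1],[0.29,-0.12,0.5,0,1],[0.29,-0.12,0.7,0,1],[0.29,-0.12,0.8,0,1],[0.29,-0.12,0.8,0,1],[0.29,-0.12,0.8,0,1],[0.29,-0.12,0.8,0,1]]]' 30; python3 go.py 540.8 215.4 17 84.6
```

```text
time_s: 6.7
eef_pos: [542.9, 215.1, 73.4]
ee_rot: [0.001, 0.741, 0.672, 0.002]
force: [-0.7, 0.0, -0.7]
grip_width: 1.001
grip_force: 0.0
row [ 2.00e-04 -1.20e-02  2.82e-01] spin -0.0009 | yaw 84.44 pos [542.9 215.1  73.4] F [-0.7  0.  -0.7] M [-0.   -0.03  0.04] w 1.001 t 6.7 tilt 0.25
```

```bash
python3 -m pendant '[[[0,-0.01,0.15,0,1],[0,-0.01,0.28,0,1],[0,-0.01,0.28,0,0.6],[0,-0.01,0.28,0,0.45],[0,-0.01,0.28,0,0.3],[0,-0.01,0.28,0,0.3],[0,-0.01,0.28,0,0.3],[0,-0.01,0.28,0,0.3]]]' 30; python3 go.py 540 215 80 84.6
```

```text
time_s: 7.5
eef_pos: [540.6, 215.9, 16.9]
ee_rot: [0.001, 0.74, 0.672, 0.001]
force: [-1.1, -0.7, 8.1]
grip_width: 0.415
grip_force: 31.4
row [-0.0044 -0.0013 -0.3157] spin -0.0006 | yaw 84.5 pos [540.6 215.9  16.9] F [-1.1 -0.7  8.1] M [-0.13  0.29  0.02] w 0.415 t 7.5 tilt 0.19
```

```bash
python3 -m pendant '[[[0,0,-0.1,0,0.3],[0,0,-0.3,0,0.3],[0,0,-0.5,0,0.3],[-0.1,0,-0.7,0,0.3],[-0.3,-0.05,-0.75,-0.02,0.3],[-0.5,-0.1,-0.75,-0.04,0.3],[-0.7,-0.15,-0.75,-0.06,0.3],[-0.9,-0.2,-0.75,-0.08,0.3],[-1,-0.2,-0.75,-0.088,0.3],[-1,-0.2,-0.75,-0.088,0.3],[-1,-0.2,-0.75,-0.088,0.3]]]' 40; python3 go.py 465 -69.9 135 100.3
```

```text
time_s: 8.6
eef_pos: [480.5, 20.5, 165.2]
ee_rot: [0.0, 0.641, 0.768, 0.0]
force: [0.1, 0.3, -3.7]
grip_width: 0.415
grip_force: 42.1
row [-0.4312 -0.1569  0.1511] spin -0.0002 | yaw 100.26 pos [480.5  20.5 165.2] F [ 0.1  0.3 -3.7] M [ 0.02 -0.06 -0.06] w 0.415 t 8.6 tilt 0.04
```

```bash
python3 -m pendant '[[[-0.15,-0.06,0,0,0.3],[-0.3,-0.11,0.05,0,0.3],[-0.4,-0.15,0.1,0,0.3],[-0.43,-0.157,0.15,0,0.3],[-0.43,-0.157,0.15,0,0.3],[-0.43,-0.157,0.15,0,0.3]]]' 20; python3 go.py 465 -69.9 110 100.3; python3 - <<'E'
from h import *
cap('wrist','w3')
E
```

```text
time_s: 9.2
eef_pos: [465.3, -68.7, 134.9]
ee_rot: [-0.0, 0.64, 0.768, 0.0]
force: [0.1, -0.2, -3.4]
grip_width: 0.417
grip_force: 42.0
row [-0.0059 -0.0024  0.1245] spin 0.0005 | yaw 100.39 pos [465.3 -68.7 134.9] F [ 0.1 -0.2 -3.4] M [-0.02 -0.06  0.02] w 0.417 t 9.2 tilt 0.02
```

View pics/w3.png

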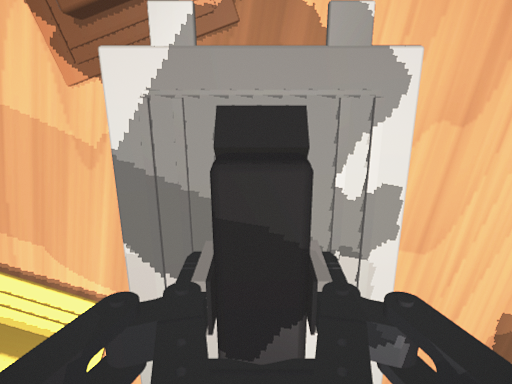

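The cover is held level and square: tongues at (171,20) and (351,20), scoop at (262,230). Now I'll lower it so its front part bears on the bracket, which tilts the tongue side down.

```bash
cat > tilt.py <<'E'
from fr import *
s=ctrl.sense(); p,d,K,o,R=cap('wrist'); C=cloud(d,K,o,R); Q=(C-H0)@RH
T=(s['eef_pos']-H0)@RH
g=p.astype(int); sat=g.max(-1)-g.min(-1); hx=Q[...,0]-T[0]; hy=Q[...,1]-T[1]
m=(d>0)&(sat<25)&(g.min(-1)>60)&(abs(hy)>23)&(abs(hy)<60)&(hx>15)&(hx<84)&(abs(Q[...,2]-T[2])<45)
A=Q[m]; 
for _ in range(4):
    c,*_r=np.linalg.lstsq(np.c_[A[:,:2]-T[:2],np.ones(len(A))],A[:,2],rcond=None); e=A[:,2]-np.c_[A[:,:2]-T[:2],np.ones(len(A))]@c; A=A[abs(e)<max(1.5,2*e.std())]
th=-np.arctan(c[0]); print('n',len(A),'tilt',th.round(4),'roll',c[1].round(4),'flange z under tcp - tcp',(c[2]-T[2]).round(2),'TCP(h)',T.round(1))
# flange edge + tongue ends along plane, cover x
e=Q[...,2]-(c[0]*hx+c[1]*hy+c[2]); on=(d>0)&(abs(e)<2.5)
cx=hx*np.cos(th)-(Q[...,2]-T[2])*np.sin(th)
for n,mm in (('tongue+',on&(abs(hy-35)<7)),('tongue-',on&(abs(hy+35)<7)),('edge',on&(abs(hy)<20)&(hx>60))):
    q=cx[mm]; q=q[q<125]; print(n,np.percentile(q,99.5).round(1) if len(q) else None, Q[mm][:,:][cx[mm]<125].max(0).round(1) if len(q) else '')
q=hy[on&(hx>80)&(hx<88)]; print('y range',q.min().round(1),q.max().round(1))
E
python3 tilt.py; python3 -m pendant '[[[-0.006,0,0.05,0,0.3],[-0.006,0,0.09,0,0.3],[-0.006,0,0.11,0,0.3],[-0.006,0,0.125,0,0.3],[-0.006,0,0.135,0,0.3],[-0.006,0,0.145,0,0.3],[-0.006,0,0.155,0,0.3],[-0.006,0,0.155,0,0.3]]]' 20; python3 go.py 465 -69.9 99 100.3; python3 tilt.py
```

```text
n 21826 tilt 0.0025 roll 0.0016 flange z under tcp - tcp -3.36 TCP(h) [157.2  -0.6 135.1]
tongue+ 104.8 [262.5  41.4 134.3]
tongue- 105.0 [262.6 -28.6 134.2]
edge 89.2 [246.5  19.4 134.1]
y range -65.2 64.5
time_s: 10.1
eef_pos: [465.7, -70.5, 104.7]
ee_rot: [0.001, 0.64, 0.768, 0.001]
force: [-1.3, 6.4, 7.3]
grip_width: 0.413
grip_force: 44.2
row [ 0.0037 -0.0032  0.0285] spin 0.0002 | yaw 100.34 pos [465.7 -70.5 104.7] F [-1.3  6.4  7.3] M [ 0.48  0.24 -0.06] w 0.413 t 10.1 tilt 0.1
n 21075 tilt 0.0849 roll -0.0008 flange z under tcp - tcp -3.18 TCP(h) [155.3  -0.6 104.7]
tongue+ 103.7 [258.8  41.4 103.9]
tongue- 103.4 [258.6 -28.6 104.7]
edge 88.0 [242.7  19.3  98.1]
y range -65.8 64.3
```

Pivoting works, with the tilt now at 0.085. I'll continue down.

```bash
python3 -m pendant '[[[0,0,0.01,0,0.3],[0,0,0.02,0,0.3],[0,0,0.03,0,0.3],[0,0,0.035,0,0.3],[0,0,0.035,0,0.3]]]' 20; python3 go.py 465 -69.9 99 100.3; python3 tilt.py
```

```text
time_s: 10.65
eef_pos: [465.7, -69.7, 97.8]
ee_rot: [0.0, 0.641, 0.768, 0.001]
force: [-2.4, 11.5, 11.1]
grip_width: 0.415
grip_force: 46.0
row [-0.0005 -0.0036 -0.006 ] spin 0.0002 | yaw 100.34 pos [465.7 -69.7  97.8] F [-2.4 11.5 11.1] M [ 1.38  0.27 -0.07] w 0.415 t 10.65 tilt 0.13
n 20030 tilt 0.1969 roll -0.0011 flange z under tcp - tcp -2.97 TCP(h) [156.1  -0.7  97.8]
tongue+ 101.9 [255.7  41.3  99. ]
tongue- 101.9 [255.8 -28.7  98.1]
edge 86.5 [240.2  19.3  84.4]
y range -65.5 64.2
```

```bash
cat > goh.py <<'E'
# goh.py X Y Z (TCP target in housing frame, tool yaw = housing yaw)
import sys,subprocess; from fr import *
w=H0+RH@np.array(list(map(float,sys.argv[1:4])))
T=(ctrl.sense()['eef_pos']-H0)@RH; print('TCP(h)',T.round(1))
subprocess.run(['python3','go.py',*map(str,w),'100.3'])
E
python3 -m pendant '[[[0,0,-0.05,0,0.3],[0,0,-0.15,0,0.3],[0,0,-0.27,0,0.3],[0,0,-0.27,0,0.3],[-0.15,0,-0.3,0,0.3],[-0.35,-0.003,-0.3,0,0.3],[-0.6,-0.006,-0.3,0,0.3],[-0.75,-0.006,-0.3,0,0.3],[-0.83,-0.006,-0.3,0,0.3],[-0.83,-0.006,-0.3,0,0.3],[-0.83,-0.006,-0.3,0,0.3],[-0.83,-0.006,-0.3,0,0.3]]]' 80; python3 tilt.py; python3 goh.py -10 0.6 109.4
```

```text
time_s: 11.9
eef_pos: [493.7, -233.1, 156.6]
ee_rot: [-0.0, 0.64, 0.768, 0.0]
force: [0.4, -0.8, -3.0]
grip_width: 0.411
grip_force: 81.2
n 19973 tilt 0.1912 roll 0.0004 flange z under tcp - tcp -3.21 TCP(h) [ -9.7   0.9 156.6]
tongue+ 102.0 [ 90.2  42.9 157.4]
tongue- 101.8 [ 90.  -27.1 156.6]
edge 86.2 [ 74.4  20.9 143.3]
y range -65.0 64.4
row [-0.0012  0.0015  0.2365] spin 0.0006 | yaw 100.41 pos [ 493.8 -233.2  156.7] F [-0.3 -0.1 -2.9] M [-0.05 -0.07  0.06] w 0.407 t 11.95 tilt 0.03
TCP(h) [ -9.8   0.9 156.7]
```

```bash
python3 -m pendant '[[[-0.016,0,0.08,0,0.3],[-0.016,0,0.16,0,0.3],[-0.016,0,0.21,0,0.3],[-0.016,0,0.234,0,0.3],[-0.016,0,0.234,0,0.3],[-0.016,0,0.234,0,0.3]]]'; python3 tilt.py; python3 goh.py 8 0.6 105.5; python3 - <<'E'
from h import *
p,*_=cap('side'); cv2.imwrite('pics/s1.png',cv2.resize(p[170:330,190:390],None,fx=3.5,fy=3.5,interpolation=cv2.INTER_CUBIC))
E
```

```text
time_s: 12.55
eef_pos: [494.7, -237.6, 110.6]
ee_rot: [0.001, 0.64, 0.768, 0.0]
force: [-0.3, 0.6, -2.2]
grip_width: 0.409
grip_force: 81.2
n 20006 tilt 0.1927 roll -0.0004 flange z under tcp - tcp -3.21 TCP(h) [-14.3   0.8 110.6]
tongue+ 102.1 [ 94.6  42.8 111. ]
tongue- 101.8 [ 94.9 -27.2 110.9]
edge 111.8 [94.7 20.8 97.1]
y range -65.5 63.9
row [0.112  0.0011 0.0258] spin 0.0002 | yaw 100.34 pos [ 494.7 -237.7  110.7] F [-0.4 -0.8 -3.8] M [ 0.01 -0.   -0.05] w 0.411 t 12.6 tilt 0.07
TCP(h) [-14.4   0.8 110.7]
```

View pics/s1.png

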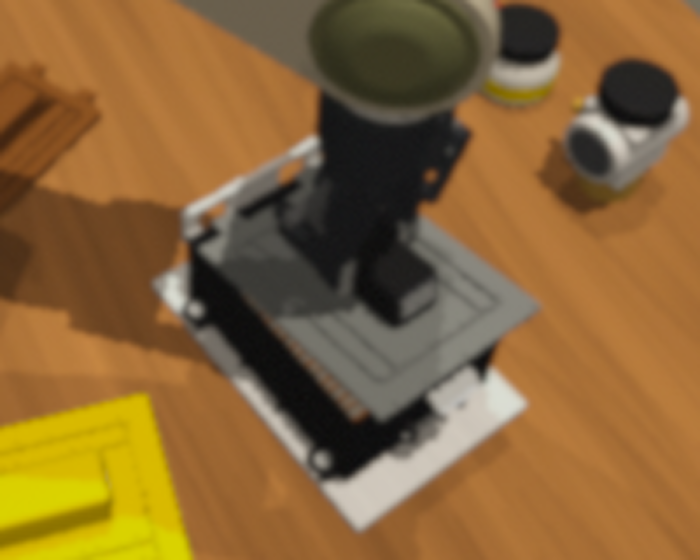

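In the enlarged side view, the cover is tilted over the box with its tongues just short of the bracket at (250,185) and its front raised at (440,380), above the latch at (455,390). I'll slide it in.

```bash
python3 -m pendant '[[[0.02,0,0.006,0,0.3],[0.04,0,0.01,0,0.3],[0.06,0,0.015,0,0.3],[0.08,0,0.02,0,0.3],[0.08,0,0.02,0,0.3]]]'; python3 tilt.py; python3 goh.py 8 0.6 105.5
```

```text
time_s: 13.15
eef_pos: [491.3, -221.2, 105.8]
ee_rot: [-0.0, 0.64, 0.768, 0.0]
force: [0.5, 0.6, -4.7]
grip_width: 0.409
grip_force: 81.2
n 19961 tilt 0.192 roll 0.0007 flange z under tcp - tcp -3.18 TCP(h) [  2.4   1.2 105.8]
tongue+ 102.1 [102.4  43.2 106.4]
tongue- 101.8 [102.  -26.8 106.3]
edge 94.4 [94.5 21.2 92.7]
y range -65.0 64.1
row [0.0297 0.0025 0.0023] spin 0.0003 | yaw 100.36 pos [ 491.5 -221.6  106. ] F [ 0.4 -0.2 -2.9] M [-0.   -0.06 -0.02] w 0.408 t 13.2 tilt 0.01
TCP(h) [  2.1   1.1 106. ]
```

```bash
python3 -m pendant '[[[0.013,0.001,0.003,0,0.3],[0.025,0.002,0.004,0,0.3],[0.025,0.002,0.006,0,0.3],[0.025,0.002,0.006,0,0.3]]]'; python3 tilt.py; python3 goh.py 0 0.6 88.5
```

```text
time_s: 13.6
eef_pos: [491.0, -216.9, 104.7]
ee_rot: [-0.0, 0.641, 0.768, -0.0]
force: [0.7, -0.4, -2.4]
grip_width: 0.41
grip_force: 81.2
n 20001 tilt 0.1922 roll 0.0004 flange z under tcp - tcp -3.19 TCP(h) [  6.8   0.7 104.7]
tongue+ 102.2 [106.7  42.7 105.7]
tongue- 101.9 [106.4 -27.3 105.2]
edge 89.8 [94.5 20.7 91.4]
y range -65.4 64.2
row [-0.0335  0.0005  0.0813] spin 0.0002 | yaw 100.33 pos [ 491.  -216.9  104.8] F [ 0.6 -0.4 -3.1] M [ 0.   -0.01  0.01] w 0.409 t 13.65 tilt 0.0
TCP(h) [  6.7   0.7 104.8]
```

The tongues are hooked: tips at X≈106.5, passing under the lintel. Now I'll swing the front edge down slowly with light grip.

```bash
python3 -m pendant '[[[0,0,0,0,0.3],[-0.002,0,0.006,0,0.3],[-0.005,0,0.013,0,0.3],[-0.007,0,0.02,0,0.3],[-0.01,0,0.027,0,0.3],[-0.012,0,0.034,0,0.3],[-0.015,0,0.041,0,0.3],[-0.015,0,0.041,0,0.3]]]' 20; python3 tilt.py; python3 goh.py 1 0.6 88.4
```

```text
time_s: 14.45
eef_pos: [491.9, -220.5, 97.4]
ee_rot: [0.001, 0.641, 0.768, -0.0]
force: [-1.3, -1.3, 5.6]
grip_width: 0.412
grip_force: 82.3
n 20763 tilt 0.1116 roll -0.0009 flange z under tcp - tcp -2.58 TCP(h) [ 3.   0.4 97.4]
tongue+ 104.1 [106.6  42.4  97.5]
tongue- 104.1 [106.5 -27.6  97.6]
edge 92.4 [94.5 20.4 89.6]
y range -65.4 64.4
row [-0.0101 -0.0009  0.0454] spin 0.0001 | yaw 100.32 pos [ 491.9 -220.5   97.5] F [-1.1 -2.   5.6] M [0.41 0.35 0.  ] w 0.41 t 14.5 tilt 0.1
TCP(h) [ 3.   0.4 97.5]
```

```bash
python3 -m pendant '[[[-0.002,0,0.006,0,0.3],[-0.004,0,0.013,0,0.3],[-0.006,0,0.02,0,0.3],[-0.008,0,0.027,0,0.3],[-0.01,0,0.034,0,0.3],[-0.01,0,0.041,0,0.3],[-0.01,0,0.041,0,0.3]]]' 20; python3 tilt.py; python3 goh.py 1 0.6 88.4
```

```text
time_s: 15.2
eef_pos: [492.7, -223.3, 89.7]
ee_rot: [0.002, 0.641, 0.768, -0.0]
force: [-0.4, -4.8, 6.4]
grip_width: 0.408
grip_force: 82.6
n 21552 tilt 0.0243 roll -0.0007 flange z under tcp - tcp -2.16 TCP(h) [ 0.1  0.2 89.7]
tongue+ 105.4 [105.9  42.2  90. ]
tongue- 105.5 [106.  -27.8  90. ]
edge 94.4 [94.6 20.2 88.2]
y range -65.3 64.7
row [ 0.0044 -0.0019  0.0062] spin 0.0002 | yaw 100.33 pos [ 492.7 -223.3   89.7] F [-0.5 -5.   6.2] M [-0.24  0.29  0.13] w 0.408 t 15.25 tilt 0.24
TCP(h) [ 0.1  0.2 89.7]
```

```bash
python3 -m pendant '[[[0,0,0.006,0,0.3],[0,0,0.012,0,0.3],[0,0,0.017,0,0.3],[0,0,0.017,0,0.3]]]' 20; python3 tilt.py; python3 goh.py 1 0.6 88.4
```

```text
time_s: 15.65
eef_pos: [492.9, -223.6, 87.5]
ee_rot: [0.003, 0.641, 0.768, -0.0]
force: [-5.0, -4.2, 17.5]
grip_width: 0.412
grip_force: 84.1
n 21889 tilt 0.0015 roll -0.0006 flange z under tcp - tcp -2.06 TCP(h) [-0.2  0.1 87.5]
tongue+ 104.8 [105.2  42.1  88. ]
tongue- 104.9 [105.2 -27.9  88. ]
edge 94.6 [94.6 20.1 87.9]
y range -65.2 64.4
row [ 0.0057 -0.0027 -0.0042] spin 0.0001 | yaw 100.32 pos [ 492.9 -223.6   87.6] F [-3.5 -3.9 17.6] M [0.24 1.03 0.02] w 0.407 t 15.7 tilt 0.3
TCP(h) [-0.2  0.1 87.6]
```

The cover lies flush (tilt 0.0015, flange top at 85.4 mm). I'll relax, release and rise.

```bash
python3 -m pendant '[[[0,0,-0.008,0,0.3],[0,0,-0.008,0,0.45],[0,0,-0.008,0,0.6],[0,0,-0.008,0,0.8],[0,0,-0.008,0,1],[0,0,-0.05,0,1],[0,0,-0.2,0,1],[0,0,-0.4,0,1],[-0.2,0,-0.55,0,1],[-0.4,0,-0.6,0,0],[-0.6,0,-0.6,0,0],[-0.8,0,-0.6,0,0]]]' 20; python3 goh.py -160 0 76
cat > chk.py <<'E'
from fr import *
p,d,K,o,R=cap('wrist','w5'); C=cloud(d,K,o,R); Q=((C-H0)@RH)[d>0]
m=(abs(Q[:,0])<88)&(abs(Q[:,1])<63)&(abs(Q[:,1])>25)&(abs(Q[:,2]-86)<15); A=Q[m]; c,*_=np.linalg.lstsq(np.c_[A[:,:2],np.ones(len(A))],A[:,2],rcond=None); print('cover',len(A),c.round(4))
for n,k in (('-x',A[:,0]<-60),('+x',A[:,0]>60),('+y',A[:,1]>50),('-y',A[:,1]<-50)): print(n,k.sum(),np.median(A[k,2]) if k.any() else '')
L=Q[(Q[:,0]<-90)&(Q[:,0]>-140)&(abs(Q[:,1])<14)&(Q[:,2]>84)]; print('latch',len(L),*( (L.min(0).round(1),L.max(0).round(1)) if len(L) else ()))
E
python3 chk.py
```

```text
time_s: 16.9
eef_pos: [520.8, -380.7, 206.2]
ee_rot: [0.001, 0.641, 0.768, -0.0]
force: [0.4, 0.1, 0.3]
grip_width: 0.515
grip_force: 0.0
row [-4.00e-04  3.00e-03  6.51e-01] spin 0.0002 | yaw 100.34 pos [ 520.8 -380.7  206.2] F [0.4 0.1 0.3] M [-0.03  0.03 -0.01] w 0.515 t 16.9 tilt 0.08
TCP(h) [-159.8    0.7  206.2]
cover 9719 [ 1.10000e-02 -6.00000e-04  8.65591e+01]
-x 4359 85.5376740883915
+x 0 
+y 1657 85.37394740155491
-y 1610 85.47316144210123
latch 833 [-113.2  -14.    85.9] [-97.6  14.   93.6]
```

View pics/w5.png

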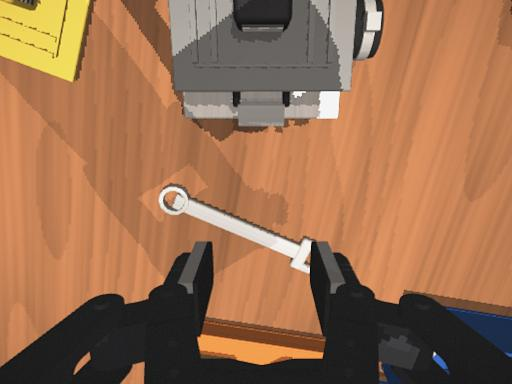

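The cover sits flush, with the flange at 85.5 mm. The latch at (262,108) is still leaning out and the wrench is clear below. I'll lower the shut fingers outside the latch and push it closed.

```bash
python3 -m pendant '[[[0,0.003,0.2,0,0],[0,0.003,0.4,0,0],[0,0.003,0.58,0,0],[0,0.003,0.64,0,0],[0,0.003,0.64,0,0],[0.06,0.003,0.64,0,0],[0.12,0.003,0.64,0,0],[0.16,0.003,0.64,0,0],[0.18,0.003,0.64,0,0],[0.2,0.003,0.64,0,0],[0.22,0.003,0.64,0,0],[0.22,0.003,0.64,0,0]]]' 20; python3 goh.py -110 0 78
```

```text
time_s: 18.15
eef_pos: [513.3, -335.7, 77.2]
ee_rot: [0.0, 0.641, 0.768, 0.0]
force: [0.5, -0.3, 0.6]
grip_width: 0.002
grip_force: 0.2
row [ 0.0206 -0.0001 -0.0038] spin 0.0002 | yaw 100.34 pos [ 513.3 -335.7   77.2] F [ 0.5 -0.3  0.6] M [-0.01 -0.04  0.  ] w 0.002 t 18.15 tilt 0.01
TCP(h) [-114.1   -0.    77.2]
```

```bash
python3 -m pendant '[[[0.01,0,0,0,0],[0.02,0,0,0,0],[0.03,0,0,0,0],[0.035,0,0,0,0],[0.035,0,0,0,0]]]'; python3 goh.py -100 0 78; python3 chk.py
```

```text
time_s: 18.65
eef_pos: [512.1, -329.8, 77.0]
ee_rot: [0.001, 0.641, 0.768, -0.001]
force: [0.7, -6.5, -1.7]
grip_width: -0.001
grip_force: 3.2
row [ 0.0407  0.0005 -0.0053] spin 0.0002 | yaw 100.33 pos [ 512.1 -329.8   77. ] F [ 0.7 -6.5 -1.7] M [-1.1  -0.21 -0.03] w -0.001 t 18.65 tilt 0.13
TCP(h) [-1.081e+02  1.000e-01  7.700e+01]
cover 43917 [ 5.50000e-03 -7.00000e-04  8.62318e+01]
-x 12198 85.5078384455777
+x 0 
+y 7225 85.34600476765621
-y 6971 85.42828740485334
latch 14339 [-121.3  -14.    84.1] [-90.   14.  165.5]
```

```bash
python3 -m pendant '[[[0.01,0,0,0,0],[0.02,0,0,0,0],[0.02,0,0,0,0],[0.02,0,0,0,0]]]'; python3 goh.py -100 0 78
```

```text
time_s: 19.1
eef_pos: [512.0, -329.3, 77.2]
ee_rot: [0.004, 0.641, 0.768, -0.002]
force: [5.2, -22.1, -9.8]
grip_width: 0.002
grip_force: 11.3
row [ 0.038   0.0006 -0.0045] spin -0.0001 | yaw 100.28 pos [ 512.  -329.3   77.2] F [  5.2 -22.1  -9.8] M [-3.73 -0.88 -0.03] w 0.002 t 19.1 tilt 0.56
TCP(h) [-1.076e+02  1.000e-01  7.720e+01]
```

It has reached the end stop: force climbs with no further motion. I'll back off, rise and check.

```bash
python3 -m pendant '[[[-0.05,0,0,0,0],[-0.2,0,0,0,0],[-0.25,0,-0.2,0,0],[-0.25,0,-0.4,0,0],[-0.25,0,-0.65,0,0],[-0.25,0,-0.8,0,0],[-0.1,0,-0.9,0,0],[0,0,-0.95,0,0],[0,0,-0.95,0,0],[0,0,-0.95,0,0]]]'; sed -i "s/'w5'/'w6'/" chk.py; python3 chk.py; python3 - <<'E'
from fr import *
p,d,K,o,R=load('wrist'); Q=((cloud(d,K,o,R)-H0)@RH)[d>0]
L=Q[(Q[:,0]<-70)&(Q[:,0]>-125)&(abs(Q[:,1])<14)&(Q[:,2]>50)]
for a in range(-124,-70,4):
    q=L[(L[:,0]>=a)&(L[:,0]<a+4)]
    if len(q): print(a,len(q),np.percentile(q[:,2],[5,50,95]).round(1))
print(ctrl.sense()['eef_pos'])
E
```

```text
time_s: 20.1
eef_pos: [511.3, -324.8, 266.6]
ee_rot: [-0.0, 0.64, 0.768, 0.0]
force: [0.4, 0.3, -0.1]
grip_width: -0.002
grip_force: 0.0
cover 12972 [ 2.30000e-03 -8.00000e-04  8.60658e+01]
-x 2415 85.54340806474943
+x 0 
+y 2204 85.34196642116098
-y 2154 85.51195923576745
latch 8037 [-116.5  -14.    88.3] [-90.   14.  350.6]
-120 4 [314.2 316.6 317.3]
-116 192 [303.7 314.4 320.3]
-112 331 [303.8 315.3 321.1]
-108 244 [303.7 313.3 316.1]
-104 223 [303.8 313.1 331.6]
-100 1349 [ 91.  290.3 333. ]
-96 4784 [275.1 316.1 346.8]
-92 1745 [ 90.7 332.6 350.4]
-88 4931 [333.2 344.3 353.2]
-84 157 [84.4 85.7 91.2]
-80 133 [84.3 85.6 86.7]
-76 118 [84.2 85.5 88.8]
-72 61 [87.4 88.5 89.7]
[ 511.16303374 -325.23674823  266.0239933 ]
```

View pics/w6.png

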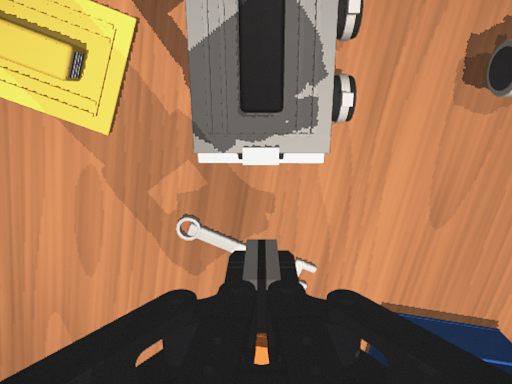

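The last view shows the latch hook upright and level over the cover's edge at (261,156), top at about 91 mm. The cover is flush at 85.5 mm and the wrench hasn't moved. I'm handing in.

```bash
python3 -c "
from rig import ctrl
print(ctrl.finish_job())"
```

```text
the job is handed in; nothing more can be done
None
```

The cover is hooked into both slots and lies flush on the rim, the latch is closed to its end stop over the edge, and I handed the job in at about 20 s without touching the bystander items.

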